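# Sweep the vial organiser's lids shut

## Task

The four hinged lids of the white vial organiser stand open. Run the fingertips lightly along the row, just above the box, starting behind the lid at the end with the flat lug, so that the lids fold down one after the other in that order and all four end up fully shut. Do not lift, shove or press hard on the organiser, and leave the beaker and the small amber bottle beside it where they stand.

Things in the scene. Friction and masses are not known exactly. Their poses are not given: they have to be found in the camera images.
- organiser: loose white plastic vial organiser, a narrow box 176 long (its x), 44 wide (its y), 32 high without lids, about 0.6 kg, with four compartments in a row; origin at the centre of its underside, z up. At its -x end a flat lug 6 thick sticks out 20 beyond the box, 8 above the bench at most. It may lie at any yaw on the bench.
- lid_1 (a joint): hinge of lid 1 (lid 1 is next to the lug, lid 4 at the far end), a grey plate 37 long, 42 wide, 3 thick; its hinge line runs across the box on the lug side of its compartment, 19 from seat_1 towards the lug. 0 = shut and lying level, 1.57 = upright, 2.0 = stop, leaning back towards the lug; starts at 1.45 to 1.85, its free edge then up to 72 above the bench. The light stiff hinge (0.2 N at the free edge) stays where it is left.
- lid_2 (a joint): hinge of lid 2 (lid 1 is next to the lug, lid 4 at the far end), a grey plate 37 long, 42 wide, 3 thick; its hinge line runs across the box on the lug side of its compartment, 19 from seat_2 towards the lug. 0 = shut and lying level, 1.57 = upright, 2.0 = stop, leaning back towards the lug; starts at 1.45 to 1.85, its free edge then up to 72 above the bench. The light stiff hinge (0.2 N at the free edge) stays where it is left.
- lid_3 (a joint): hinge of lid 3 (lid 1 is next to the lug, lid 4 at the far end), a grey plate 37 long, 42 wide, 3 thick; its hinge line runs across the box on the lug side of its compartment, 19 from seat_3 towards the lug. 0 = shut and lying level, 1.57 = upright, 2.0 = stop, leaning back towards the lug; starts at 1.45 to 1.85, its free edge then up to 72 above the bench. The light stiff hinge (0.2 N at the free edge) stays where it is left.
- lid_4 (a joint): hinge of lid 4 (lid 1 is next to the lug, lid 4 at the far end), a grey plate 37 long, 42 wide, 3 thick; its hinge line runs across the box on the lug side of its compartment, 19 from seat_4 towards the lug. 0 = shut and lying level, 1.57 = upright, 2.0 = stop, leaning back towards the lug; starts at 1.45 to 1.85, its free edge then up to 72 above the bench. The light stiff hinge (0.2 N at the free edge) stays where it is left.
- seat_1 (a point): fixed point of the organiser: centre of the top face of lid 1 when that lid is shut, 35 above the bench. Seats are 42 apart in a straight row; frame parallel to the organiser, x along the row from lid 1 to lid 4.
- seat_2 (a point): fixed point of the organiser: centre of the top face of lid 2 when that lid is shut, 35 above the bench. Seats are 42 apart in a straight row; frame parallel to the organiser, x along the row from lid 1 to lid 4.
- seat_3 (a point): fixed point of the organiser: centre of the top face of lid 3 when that lid is shut, 35 above the bench. Seats are 42 apart in a straight row; frame parallel to the organiser, x along the row from lid 1 to lid 4.
- seat_4 (a point): fixed point of the organiser: centre of the top face of lid 4 when that lid is shut, 35 above the bench. Seats are 42 apart in a straight row; frame parallel to the organiser, x along the row from lid 1 to lid 4.
- beaker: bystander: empty 50 ml glass beaker, 45 wide, 52 high, standing beside the organiser; origin at the centre of its underside
- dropper: bystander: small amber bottle with a narrow neck, 35 wide, 72 high, standing on the other side of the organiser; origin at the centre of its underside

How it is judged:
By the outcome, as a careful person would: the job done as asked, in the order asked, and still so for the second after the job is handed in, with the robot touching nothing.
It also fails if it takes over 38 s, if anything falls off the work surface, if the arm or the gripper's body presses on something with over 40 N, if the wrist force passes 120 N, or if a joint passes its speed limit or range.

## Robot

A 7-joint arm with a two-finger parallel gripper is mounted at the origin on a cart in front of the work surface, level with it; the furniture and walls round the work are solid. World frame = base frame: x ahead of the robot, y to its left, z up, the work surface at z = 0. Lengths are in mm, angles in rad, forces in N, time in s.
With the tool pointing down it reaches from about 400 to 750 mm from the base axis. Payload 19.5 kg.
Tool frame: the origin (TCP) lies where the fingers leave the gripper's body, on its centre line; the fingertips stand 73 mm ahead of it and the grasp point (between the pads) lies 54 mm ahead of it (hold_point_z is the distance from the TCP to the grasp point, in mm); y points along the fingers, z is the direction in which the jaws open and shut, and the axes are right-handed (so a half turn about y gives the same grasp; the last joint's range is limited). The gripper opens to 85 mm and grips with 20 to 120 N. Pads are 22 mm wide; open, the fingers measure 114 mm over their backs; the gripper's body (76 mm by 85 mm) begins 54 mm behind the grasp point. The pads swing forward as they close: fully open they stand 13 mm farther back than shut.
Start: joints at [1.193, 0.707, -0.028, 1.485, 0.022, 0.951, -0.075], TCP at [189.471, -542.867, 303.868] pointing down, gripper open.
Joint ranges: [-2.71, 2.71], [-0.32, 2.16], [-1.57, 1.52], [0, 2.45], [-1.46, 4.6], [0, 2.02], [-2.83, 2.83]. Speed limits (rad/s): [1.89, 1.89, 2.57, 2.57, 3.01, 3.01, 3.01].

## Interface

Orientations are given as [roll, pitch, yaw] about the fixed x, y, z axes, in that order (R = Rz(yaw) Ry(pitch) Rx(roll)).
In Python, from plant import get_obs, grab_frame, camera_params, sign_off, regions_of, hold_point_z gives the robot as it stands. The module is installed in compiled form; this text tells all that it offers.
- The arm moves only by the shell command python3 -m jog 'ROWS' [FORCE]. ROWS is text: rows parted by semicolons, each of 5 numbers parted by spaces: the shift along the tool's x, y, z in m, then the turn about the tool's y in rad, then the opening in per cent of the stroke, from 0 (shut) to 100 (fully open). A call has 1 to 10 rows; each row shifts and turns the commanded pose from where the row before left it, along the tool's axes as they then stand; what a row does not reach is not made up. A row lasts 1/10 s, in which the tool goes at most 50 mm and 8.59 degrees, less where a joint would pass 70% of its speed; a pose out of reach is approached as far as the arm can. A call is refused whole if a number of a shift passes 0.05 or a number of a turn 0.15, either way. A call with a gripper value outside its range is refused whole. The fingers move at their own pace and stop on an object; FORCE is the grip in N (left out, the last holds). Time passes only in rows, so rows that do not move let the fingers close. It gives the time, the measured TCP pose, the force and the opening at its end, in the units of the state.
- get_obs(): the state, without advancing time (a new reading comes with each control period).
- grab_frame(name): name is "scene" or "top"; returns the picture (384x512x3 uint8, blue, green, red); there is no depth.
- camera_params(name): a dict with "intrinsics" (3x3 intrinsics, pixels), "D" ([k1, k2, p1, p2, k3] as OpenCV has them; the pictures are not rectified), "world_to_cam" (4x4, takes a point from world to camera coordinates). Camera axes: x right, y up, looking along -z (the intrinsics and any distortion apply to the point x, -y, -z); pixel columns grow to the right and rows downward; lengths in mm; the calibration is good to about 2 mm. A picture is of the moment at which its call begins. camera_params takes no time and is no camera call.
- sign_off(): hands the job in, once; it reports no verdict.
Trained networks look in the newest picture that a camera, given by its name, has taken for a name from the list of things; names that differ only in an ending like _2 or _b are one class to them, and where a whole thing is asked for, a point or a joint stands for the part that bears it (a point fixed in the world has none). Each returns a list of dicts, best first, with "confidence" (0 to 1); they miss things now and then, are a little off and sometimes report something else, mostly with a low value. They report only what shows in the picture. A call takes as long as a camera call.
- regions_of(query, camera): "region" (384x512 bool, what is visible of it) and "xy" ([column, row] in pixels, amid what is visible of it).
The state is a dict: "time": time; "joint_pos": joint angles; "qd": joint speeds; "effort": joint torques, N m; "tcp_pos": TCP position; "ee_rot": TCP orientation; "force": force on the tool from outside, world axes, zero at the start; "wrist_torque": the same for the moment, N m; "opening": finger opening in mm.
Only numpy, scipy, OpenCV 4.12 (cv2) and the standard library are available. Lean on these libraries where they do the work, as an engineer would, in place of code of your own. Each camera call takes 0.05 s, during which the arm holds its last target.

## Working session

There is one attempt and no reset: what is moved stays moved. The work goes in short steps, Python scripts to look and compute and a shell command to move; the robot and the scene stay as the last step left them, time stands still between calls to the robot, and variables do not carry over. Pictures are saved under pics/ and viewed, and the job is handed in when it is done.

```bash
mkdir -p pics; cat > look.py <<'E'
import cv2,sys
from plant import *
for n in ("scene","top"):
    f=grab_frame(n); cv2.imwrite(f"pics/{n}_{sys.argv[1]}.png",f)
E
python3 look.py 0; python3 - <<'E'
from plant import *
o=get_obs()
for k in o: print(k,o[k])
print(hold_point_z)
for n in ("scene","top"): print(camera_params(n))
E
```

```text
time 0.1
joint_pos [ 1.19333028  0.70703272 -0.02760569  1.48490667  0.02197003  0.95089238
 -0.07548855]
qd [-0.00052161 -0.00131476  0.00011806 -0.00183242 -0.00065555  0.00099804
  0.00022484]
effort [ 3.18795363e-03 -8.84281969e+01  1.23716734e+00 -2.36452907e+01
  1.70693285e-02  5.07285702e-03  3.78093341e-05]
tcp_pos [ 189.4140678  -542.75148659  303.48962612]
ee_rot [-1.57173419e+00 -9.66180228e-06 -2.80584272e+00]
force [ 0.53368715 -0.07990064  0.43575261]
wrist_torque [ 0.01165283 -0.024499    0.02287327]
opening 85.76688284157156
53.900000000000006
{'intrinsics': array([[491.24912771,   0.        , 252.59702188],
       [  0.        , 491.24912771, 194.11119463],
       [  0.        ,   0.        ,   1.        ]]), 'D': array([-0.19676726,  0.        ,  0.        ,  0.        ,  0.        ]), 'world_to_cam': array([[ 8.09533189e-01,  5.86929576e-01, -1.30264413e-02,
        -5.41715489e+02],
       [-3.52533244e-01,  5.03741241e-01,  7.88647624e-01,
         6.37320080e+01],
       [ 4.69442571e-01, -6.33844172e-01,  6.14707441e-01,
        -1.16315535e+03],
       [ 0.00000000e+00,  0.00000000e+00,  0.00000000e+00,
         1.00000000e+00]])}
{'intrinsics': array([[439.22569998,   0.        , 255.17555974],
       [  0.        , 439.22569998, 194.607165  ],
       [  0.        ,   0.        ,   1.        ]]), 'D': array([-0.05204594,  0.        ,  0.        ,  0.        ,  0.        ]), 'world_to_cam': array([[ 1.12608428e-02, -9.99867602e-01,  1.17461185e-02,
         1.24188047e+02],
       [ 9.91850197e-01,  1.26599064e-02,  1.26778995e-01,
        -5.88786476e+02],
       [-1.26910914e-01,  1.02227516e-02,  9.91861440e-01,
        -8.49119995e+02],
       [ 0.00000000e+00,  0.00000000e+00,  0.00000000e+00,
         1.00000000e+00]])}
```

View pics/scene_0.png

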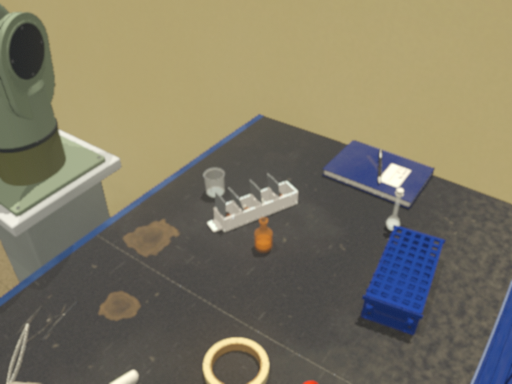

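View pics/top_0.png

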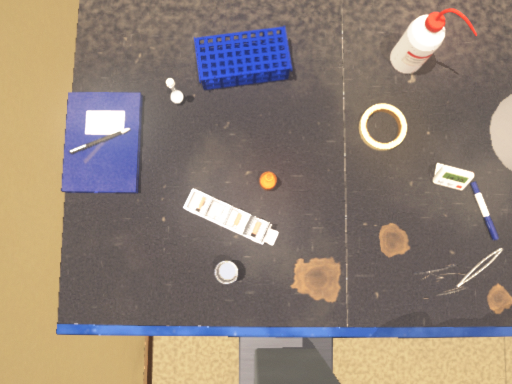

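The top view shows the organiser from about (187,200) to (268,233). Its lug is at (273,237), the beaker at (227,271) and the bottle at (268,180). Next I'll measure these.

```bash
cat > geo.py <<'E'
import cv2,numpy as np
from plant import *
def proj(P,n):
    c=camera_params(n); P=np.atleast_2d(P).astype(float); T=c["world_to_cam"]
    q=P@T[:3,:3].T+T[:3,3]; q=q*[1,-1,-1]
    return cv2.projectPoints(q,np.zeros(3),np.zeros(3),c["intrinsics"],c["D"])[0].reshape(-1,2)
def back(uv,n,z):
    c=camera_params(n); uv=np.array(uv,float).reshape(-1,1,2)
    u=cv2.undistortPoints(uv,c["intrinsics"],c["D"]).reshape(-1,2)
    d=np.c_[u[:,0],-u[:,1],-np.ones(len(u))]; T=c["world_to_cam"]; R=T[:3,:3]
    C=-R.T@T[:3,3]; w=d@R
    return C+w*((z-C[2])/w[:,2])[:,None]
E
python3 - <<'E'
from geo import *
out={}
for n in ("top","scene"):
    f=grab_frame(n); cv2.imwrite(f"pics/r_{n}.png",f)
    for q in ("organiser","beaker","dropper","lid_1"):
        for i,r in enumerate(regions_of(q,n)):
            m=r["region"]; ys,xs=np.nonzero(m)
            print(n,q,round(r["confidence"],2),r["xy"],m.sum(),xs.min() if len(xs) else 0,xs.max(),ys.min(),ys.max(), back([r["xy"]],n,0).round()[0], cv2.minAreaRect(np.c_[xs,ys].astype(np.float32)))
            out[f"{n}_{q}_{i}"]=m
np.savez("reg.npz",**out)
E
python3 - <<'E'
import cv2
t=cv2.imread('pics/r_top.png')[150:300,160:310]; cv2.imwrite('pics/tc.png',cv2.resize(t,None,fx=4,fy=4,interpolation=cv2.INTER_CUBIC))
t=cv2.imread('pics/r_scene.png')[150:265,180:320]; cv2.imwrite('pics/sc.png',cv2.resize(t,None,fx=5,fy=5,interpolation=cv2.INTER_CUBIC))
E
```

```text
top organiser 0.87 [229.6, 211.9] 2078 185 277 189 244 [555. 184.   0.] ((232.1877899169922, 218.009765625), (96.45323181152344, 23.048200607299805), 24.77513885498047)
top beaker 0.94 [229.5, 273.1] 433 215 237 261 283 [429. 182.   0.] ((226.0, 272.0), (22.0, 22.0), 90.0)
top beaker 0.67 [230.8, 219.3] 1992 185 276 189 242 [539. 181.   0.] ((231.70538330078125, 217.4675750732422), (95.97117614746094, 22.579757690429688), 24.717443466186523)
top dropper 0.72 [269.8, 181.0] 252 260 276 171 189 [621. 100.   0.] ((268.0, 180.0), (18.0, 16.0), 90.0)
top dropper 0.68 [233.1, 217.9] 2121 184 277 188 244 [542. 176.   0.] ((231.61953735351562, 217.6787872314453), (97.25643157958984, 23.436382293701172), 24.227745056152344)
top dropper 0.29 [230.1, 212.8] 39 224 232 206 223 [553. 183.   0.] ((227.6000213623047, 214.30001831054688), (2.236067771911621, 18.782970428466797), 26.56505012512207)
top lid_1 0.68 [246.7, 227.4] 129 242 255 215 235 [523. 148.   0.] ((248.4213104248047, 224.965576171875), (6.47036075592041, 21.93051528930664), 23.629377365112305)
scene organiser 0.85 [251.9, 207.4] 247
[... 1165 characters left out ...]
35.2000274658203, 198.39999389648438), (22.360679626464844, 6.260990142822266), 63.43495178222656)
scene lid_1 0.68 [251.7, 205.5] 2547 209 297 175 231 [526. 194.   0.] ((250.0747528076172, 201.39431762695312), (38.26716613769531, 94.33969116210938), 68.96248626708984)
scene lid_1 0.52 [256.9, 189.7] 159 250 261 181 202 [503. 245.   0.] ((255.7000274658203, 191.4000244140625), (23.702320098876953, 8.9442720413208), 63.43495178222656)
scene lid_1 0.52 [275.6, 185.4] 168 267 279 175 197 [528. 282.   0.] ((273.0000305175781, 186.00001525878906), (24.041629791259766, 9.899495124816895), 45.0)
scene lid_1 0.5 [220.7, 204.7] 168 215 225 193 215 [471. 158.   0.] ((220.0, 204.0), (22.0, 10.0), 90.0)
```

View pics/tc.png

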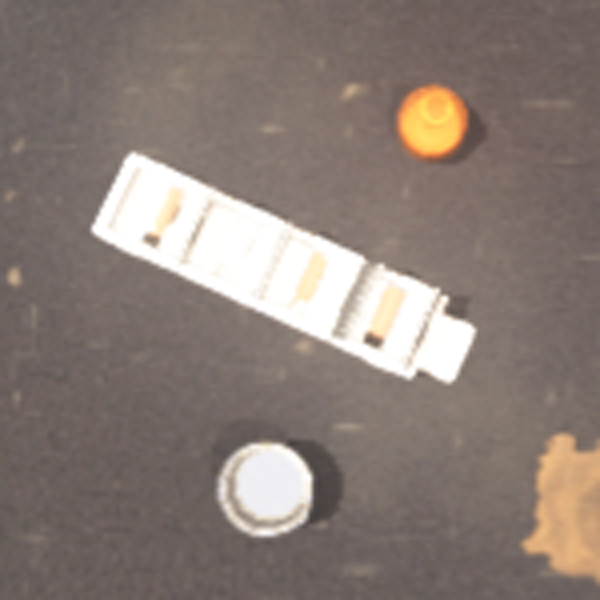

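View pics/sc.png

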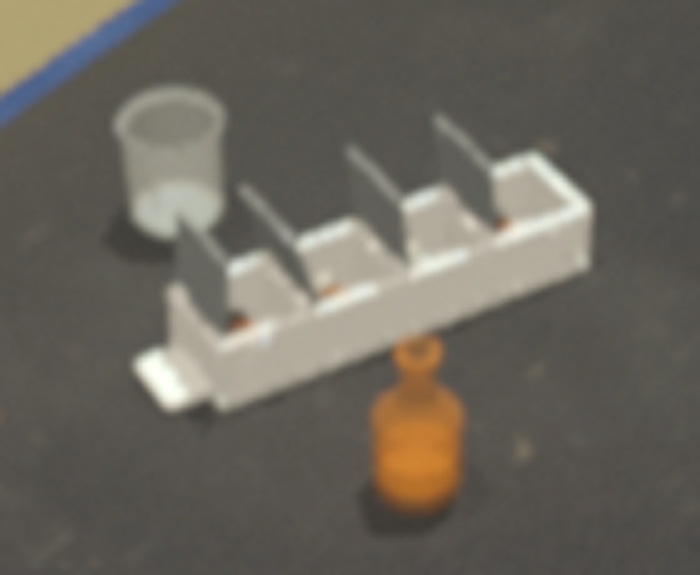

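The lids stand roughly upright and the row runs from the lug at lower right to the upper left. I'll fit the organiser's pose and lid angles to both silhouettes.

```bash
cat > fit.py <<'E'
from geo import *
from scipy.optimize import minimize
import itertools
r=np.load("reg.npz"); M={n:r[f"{n}_organiser_0"] for n in ("top","scene")}
def parts(p):
    x,y,a=p[0],p[1],p[2]; c,s=np.cos(a),np.sin(a); R=np.array([[c,-s,0],[s,c,0],[0,0,1]])
    W=lambda P:np.array(P)@R.T+[x,y,0]
    out=[W(list(itertools.product([-88,88],[-22,22],[0,32]))),W(list(itertools.product([-108,-88],[-10,10],[2,8])))]
    for i in range(4):
        th=p[3+i]; hx=-63+42*i-19; 
        out.append(W([[hx+rr*np.cos(th)-t*np.sin(th),yy,33.5+rr*np.sin(th)+t*np.cos(th)] for rr in(0,37) for yy in(-21,21) for t in(-1.5,1.5)]))
    return out
S=8
def ren(p,n):
    im=np.zeros((384*S//2,512*S//2),np.uint8)
    im=np.zeros((100*S,130*S),np.uint8)
    o=np.array(OFF[n])
    for P in parts(p):
        uv=(proj(P,n)-o+0.5)*S
        cv2.fillConvexPoly(im,cv2.convexHull(uv.astype(np.float32)).astype(np.int32),255)
    return cv2.resize(im,(130,100),interpolation=cv2.INTER_AREA)/255.
OFF={"top":(165,165),"scene":(190,150)}
def cost(p,ns=("top","scene")):
    return sum(np.abs(ren(p,n)-M[n][OFF[n][1]:OFF[n][1]+100,OFF[n][0]:OFF[n][0]+130]).sum() for n in ns)+50*sum(max(0,1.4-t)+max(0,t-1.9) for t in p[3:])
if __name__=="__main__":
    best=None
    for ns in (("top","scene"),("top",),("scene",)):
      for a in (1.1,1.18):
        p0=np.array([535,170,a,1.6,1.6,1.6,1.6])
        sim=np.vstack([p0]+[p0+d for d in np.diag([10,10,.06,.15,.15,.15,.15])])
        s=minimize(cost,p0,args=(ns,),method="Nelder-Mead",options=dict(initial_simplex=sim,maxiter=700,xatol=.02,fatol=.2))
        print(ns,s.x.round(3),s.fun)
        if len(ns)==2 and (best is None or s.fun<best.fun): best=s
    np.save("pose.npy",best.x)
    for n in ("top","scene"):
        f=cv2.imread(f"pics/r_{n}.png"); o=OFF[n]; k=6
        im=cv2.resize(f[o[1]:o[1]+100,o[0]:o[0]+130],None,fx=k,fy=k,interpolation=cv2.INTER_CUBIC)
        for P in parts(best.x):
            uv=((proj(P,n)-o+.5)*k).astype(int)
            cv2.polylines(im,[cv2.convexHull(uv.astype(np.int32))],True,(0,0,255),1)
        cv2.imwrite(f"pics/fit_{n}.png",im)
E
python3 fit.py
```

```text
('top', 'scene') [543.867 183.874   1.149   1.501   1.828   1.251   1.7  ] 456.60315802920127Traceback (most recent call last):
  File "fit.py", line 31, in <module>
    s=minimize(cost,p0,args=(ns,),method="Nelder-Mead",options=dict(initial_simplex=sim,maxiter=700,xatol=.02,fatol=.2))
    res = _minimize_neldermead(fun, x0, args, callback, bounds=bounds,
                               **options)
    fxcc = func(xcc)
    fx = function(np.copy(x), *(wrapper_args + args))
  File "fit.py", line 24, in cost
    return sum(np.abs(ren(p,n)-M[n][OFF[n][1]:OFF[n][1]+100,OFF[n][0]:OFF[n][0]+130]).sum() for n in ns)+50*sum(max(0,1.4-t)+max(0,t-1.9) for t in p[3:])
           ~~~^^^^^^^^^^^^^^^^^^^^^^^^^^^^^^^^^^^^^^^^^^^^^^^^^^^^^^^^^^^^^^^^^^^^^^^^^^^^^^^^^^^^^^^^^^
  File "fit.py", line 24, in <genexpr>
    return sum(np.abs(ren(p,n)-M[n][OFF[n][1]:OFF[n][1]+100,OFF[n][0]:OFF[n][0]+130]).sum() for n in ns)+50*sum(max(0,1.4-t)+max(0,t-1.9) for t in p[3:])
                      ~~~^^^^^
  File "fit.py", line 19, in ren
    uv=(proj(P,n)-o+0.5)*S
        ~~~~^^^^^
  File "geo.py", line 4, in proj
    c=camera_params(n); P=np.atleast_2d(P).astype(float); T=c["world_to_cam"]
ValueError: time passes only in moves, steps and waits
```

```bash
python3 - <<'E'
import pickle
from plant import *
pickle.dump({n:camera_params(n) for n in ("top","scene")},open("cam.pkl","wb"))
E
sed -i 's/camera_params(n)/CAM[n]/; s/^from plant import \*/from plant import *\nimport pickle\nCAM=pickle.load(open("\.\/cam.pkl","rb"))/' geo.py; python3 fit.py
```

```text
('top', 'scene') [543.867 183.874   1.149   1.501   1.828   1.251   1.7  ] 456.60315802920127
('top', 'scene') [544.226 184.614   1.155   1.573   1.556   1.697   1.781] 393.2235294117647
('top',) [544.133 185.483   1.152   1.429   1.47    1.652   1.479] 123.52156862745099
('top',) [544.106 185.493   1.152   1.457   1.446   1.621   1.678] 123.73725490196078
('scene',) [544.79  180.77    1.143   1.451   1.833   1.593   1.691] 183.8235294117647
('scene',) [544.548 181.604   1.163   1.438   1.805   1.653   1.734] 176.33725490196076
```

```bash
python3 - <<'E'
import cv2,numpy as np
a=cv2.imread('pics/fit_top.png');b=cv2.imread('pics/fit_scene.png')
cv2.imwrite('pics/fitb.png',cv2.resize(np.vstack([a,b]),None,fx=.5,fy=.5,interpolation=cv2.INTER_AREA)) 
E
```

```text
(no output)
```

View pics/fit_top.png

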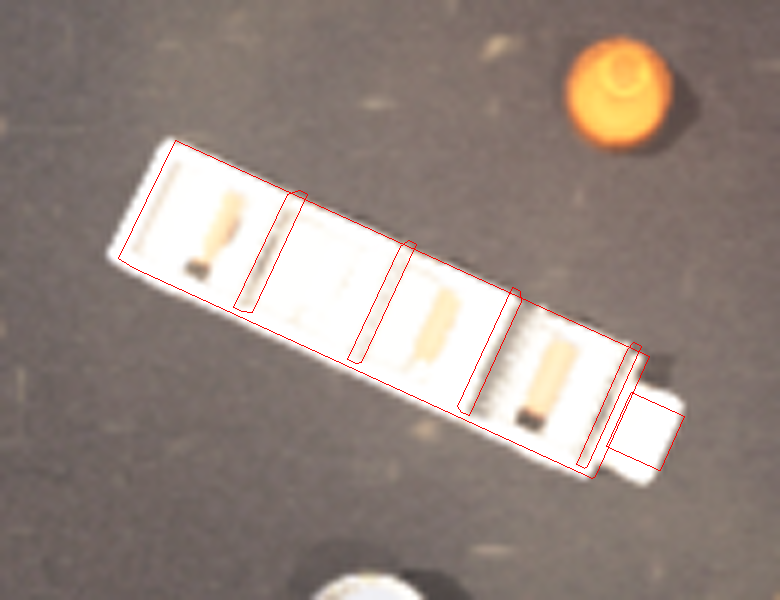

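View pics/fit_scene.png

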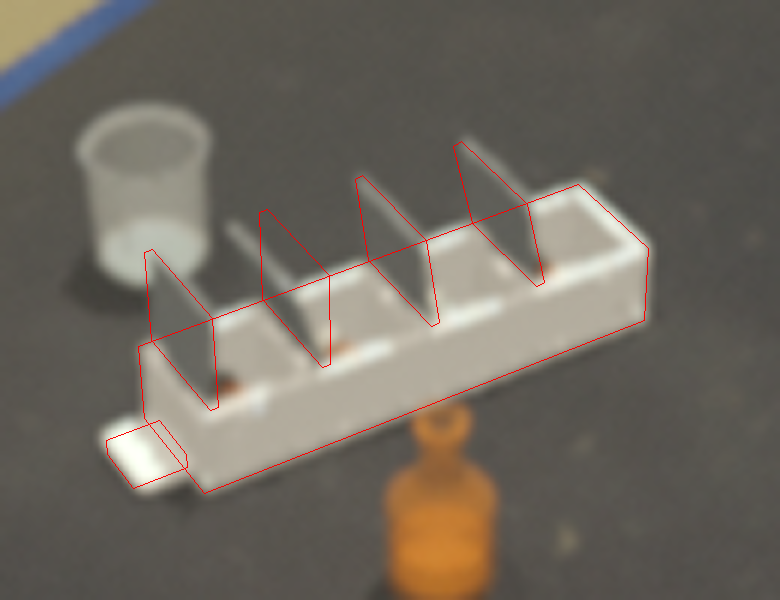

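The overlay matches to about 2–3 mm. The organiser is near (544,184) with yaw 1.152, so the row direction is u=(0.407,0.914). Now I'll work out the rows for the approach.

```bash
cat > plan.py <<'E'
import numpy as np
from plant import get_obs
C=np.array([544.,184.]); A=1.152; u=np.array([np.cos(A),np.sin(A)]); v=np.array([-u[1],u[0]])
def st():
    o=get_obs(); p=np.array(o["tcp_pos"]); d=p[:2]-C; yaw=o["ee_rot"][2]
    print("t %.2f"%o["time"],"tcp",p.round(1),"s %.1f lat %.1f tipz(73) %.1f"%(d@u,d@v,p[2]-73),"yaw err %.3f"%((yaw-(A-np.pi)+np.pi)%(2*np.pi)-np.pi),"F",np.round(o["force"],2),"open %.1f"%o["opening"])
    return o,p,yaw
def rows(p,yaw,tgt,n,dyaw):
    d=(np.array(tgt)-p)/n
    for i in range(n):
        y=yaw+dyaw*i
        print("%.4f %.4f %.4f %.3f"%((d[0]*np.cos(y)+d[1]*np.sin(y))/1e3,-d[2]/1e3,(-d[0]*np.sin(y)+d[1]*np.cos(y))/1e3,-dyaw))
E
python3 -c "
from plan import *
o,p,y=st(); rows(p,y,[400,-250,303],9,.0907)"
```

```text
t 0.60 tcp [ 189.5 -542.9  303.9] s -808.2 lat 28.3 tipz(73) 230.9 yaw err -0.816 F [-0.36  0.24 -0.59] open 85.6
-0.0328 0.0001 -0.0230 -0.091
-0.0348 0.0001 -0.0200 -0.091
-0.0364 0.0001 -0.0167 -0.091
-0.0378 0.0001 -0.0134 -0.091
-0.0388 0.0001 -0.0099 -0.091
-0.0396 0.0001 -0.0063 -0.091
-0.0400 0.0001 -0.0027 -0.091
-0.0401 0.0001 0.0009 -0.091
-0.0398 0.0001 0.0046 -0.091
```

```bash
python3 -m jog '-0.033 0 -0.023 -0.091 0; -0.035 0 -0.020 -0.091 0; -0.036 0 -0.017 -0.091 0; -0.038 0 -0.013 -0.091 0; -0.039 0 -0.010 -0.091 0; -0.040 0 -0.006 -0.091 0; -0.040 0 -0.003 -0.091 0; -0.040 0 0.001 -0.091 0; -0.040 0 0.005 -0.091 0' 20
python3 -c "
from plan import *
o,p,y=st(); t=C-115*u; rows(p,y,[t[0],t[1],250],9,0)"
```

```text
time: 1.5
tcp_pos: [401.5, -248.0, 304.1]
ee_rot: [-1.57, -0.0, -1.983]
force: [0.6, -1.1, -0.4]
opening: 0.2
t 1.50 tcp [ 401.5 -248.   304.1] s -452.6 lat -45.5 tipz(73) 231.1 yaw err 0.006 F [ 0.6  -1.14 -0.42] open 0.2
-0.0375 0.0060 -0.0048 0.000
-0.0375 0.0060 -0.0048 0.000
-0.0375 0.0060 -0.0048 0.000
-0.0375 0.0060 -0.0048 0.000
-0.0375 0.0060 -0.0048 0.000
-0.0375 0.0060 -0.0048 0.000
-0.0375 0.0060 -0.0048 0.000
-0.0375 0.0060 -0.0048 0.000
-0.0375 0.0060 -0.0048 0.000
```

```bash
python3 -m jog '-0.036 0.01 -0.005 0.006 0; -0.036 0.01 -0.005 0 0; -0.036 0.01 -0.005 0 0; -0.036 0.01 -0.005 0 0; -0.036 0.01 -0.005 0 0; -0.036 0.01 -0.005 0 0; -0.036 0.01 -0.005 0 0; -0.036 0.01 -0.005 0 0; -0.036 0.01 -0.005 0 0; 0 0 0 0 0'
python3 -c "
from plan import *
o,p,y=st()"; python3 look.py 1; python3 - <<'E'
import cv2,numpy as np
a=cv2.imread('pics/top_1.png')[150:300,160:360];b=cv2.imread('pics/scene_1.png')[110:260,140:340]
cv2.imwrite('pics/c1.png',cv2.resize(np.vstack([a,b]),None,fx=2,fy=2,interpolation=cv2.INTER_CUBIC)) 
E
```

```text
time: 2.5
tcp_pos: [492.6, 69.4, 212.8]
ee_rot: [-1.572, 0.002, -1.987]
force: [-0.4, -1.6, -0.1]
opening: 0.2
t 2.50 tcp [492.6  69.4 212.8] s -125.6 lat 0.4 tipz(73) 139.8 yaw err 0.002 F [-0.36 -1.56 -0.07] open 0.2
```

View pics/c1.png

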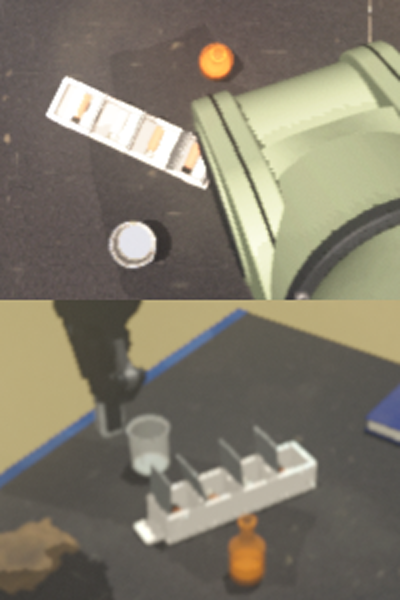

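```bash
python3 - <<'E'
from geo import *
print(proj([[492.6,69.4,z] for z in (146,140,133,127)],"scene").round(1))
c=cv2.imread('pics/scene_1.png')[90:240,150:300]; cv2.imwrite('pics/c2.png',cv2.resize(c,None,fx=4,fy=4,interpolation=cv2.INTER_CUBIC))
E
```

```text
[[195.1 171.9]
 [195.3 174.6]
 [195.7 177.7]
 [195.9 180.4]]
```

View pics/c2.png

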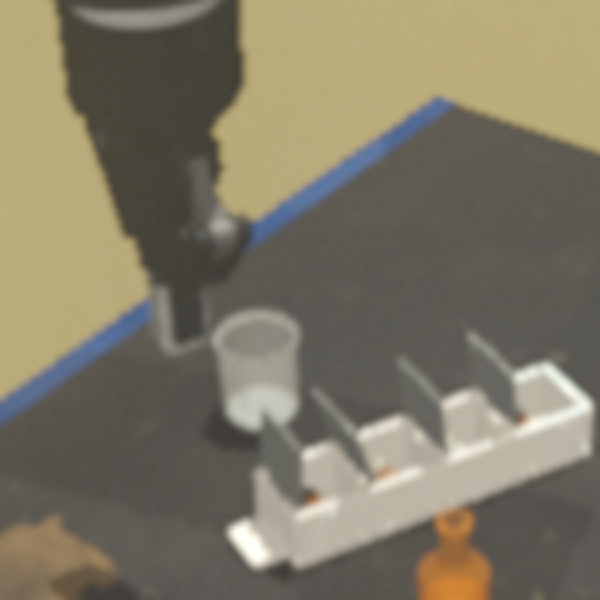

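The fingertips fall where a 73 mm tip offset predicts, to within about 2 mm. Next I'll descend behind lid 1, clear of it.

```bash
python3 -m jog '0 0.02 0 0 0; 0 0.02 0 0 0; 0 0.02 0 0 0; 0 0.02 0 0 0; 0 0 0 0 0'
python3 -c "
from plan import *
o,p,y=st()"; python3 look.py 2; python3 - <<'E'
import cv2,numpy as np
c=cv2.imread('pics/scene_2.png')[110:240,170:310]; cv2.imwrite('pics/c3.png',cv2.resize(c,None,fx=4,fy=4,interpolation=cv2.INTER_CUBIC))
E
```

```text
time: 3.1
tcp_pos: [491.6, 63.7, 132.6]
ee_rot: [-1.573, -0.002, -1.994]
force: [-0.8, -0.3, 1.1]
opening: -0.1
t 3.10 tcp [491.6  63.7 132.6] s -131.2 lat -1.1 tipz(73) 59.6 yaw err -0.004 F [-0.8  -0.28  1.11] open -0.1
```

View pics/c3.png

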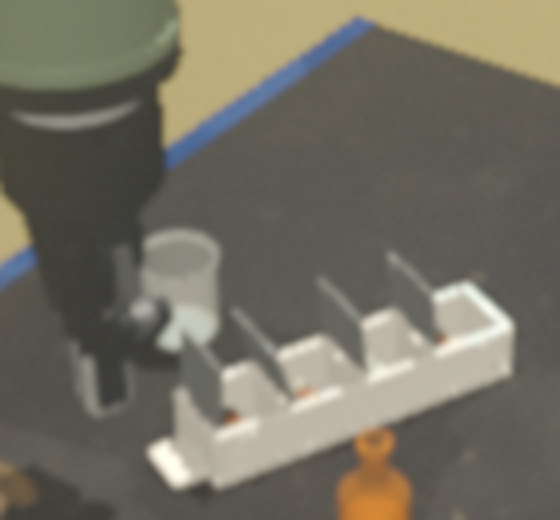

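```bash
python3 -m jog '-0.010 0 -0.001 0 0; -0.010 0 0 0 0; -0.010 0 0 0 0; -0.008 0 0 0 0; -0.006 0.002 0 0 0; -0.006 0.002 0 0 0; 0 0 0 0 0'
python3 -c "
from plan import *
o,p,y=st()"
```

```text
time: 3.9
tcp_pos: [511.9, 111.5, 129.6]
ee_rot: [-1.571, 0.0, -1.992]
force: [0.2, -0.6, -0.0]
opening: -0.0
t 3.90 tcp [511.9 111.5 129.6] s -79.4 lat -0.1 tipz(73) 56.6 yaw err -0.003 F [ 0.2  -0.58 -0.01] open -0.0
```

```bash
python3 -m jog '-0.006 0.003 0 0 0; -0.004 0.006 0 0 0; -0.003 0.006 0 0 0; -0.001 0.003 0 0 0; 0 0 0 0 0; 0 0 0 0 0'
python3 -c "
from plan import *
o,p,y=st()"; python3 look.py 3; python3 - <<'E'
import cv2,numpy as np
c=cv2.imread('pics/scene_3.png')[130:240,190:310]; cv2.imwrite('pics/c4.png',cv2.resize(c,None,fx=5,fy=5,interpolation=cv2.INTER_CUBIC))
E
```

```text
time: 4.5
tcp_pos: [517.4, 123.4, 111.9]
ee_rot: [-1.571, -0.0, -1.993]
force: [0.8, -0.4, -0.3]
opening: 0.4
t 4.50 tcp [517.4 123.4 111.9] s -66.2 lat -0.4 tipz(73) 38.9 yaw err -0.003 F [ 0.84 -0.37 -0.32] open 0.4
```

View pics/c4.png

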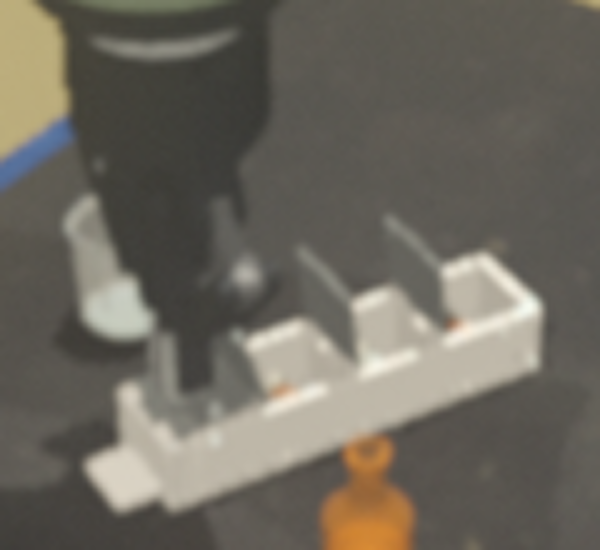

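Lid 1 is nearly flat under the tips and lid 2 is still up. I'll lower gently until it touches.

```bash
python3 -m jog '-0.001 0.001 0 0 0; -0.001 0.001 0 0 0; 0 0 0 0 0' | grep -E 'tcp|force'
python3 -m jog '0 0.001 0 0 0; 0 0 0 0 0' | grep -E 'tcp|force'
python3 -c "
from plan import *
o,p,y=st()"
```

```text
tcp_pos: [518.3, 125.5, 109.8]
force: [0.0, 0.1, -0.4]
tcp_pos: [518.3, 125.3, 108.8]
force: [-0.3, 1.1, 0.4]
t 5.10 tcp [518.3 125.3 108.8] s -64.0 lat -0.4 tipz(73) 35.8 yaw err -0.003 F [-0.26  1.05  0.38] open 0.2
```

```bash
python3 -m jog '0 0.0005 0 0 0; 0 0 0 0 0' | grep -E 'tcp|force'
python3 -m jog '0 0.0005 0 0 0; 0 0 0 0 0' | grep -E 'tcp|force'; python3 -m jog '0 0 0 0 0' | grep -E 'tcp|force'
```

```text
tcp_pos: [518.3, 125.3, 108.4]
force: [-0.0, 0.0, 0.7]
tcp_pos: [518.3, 125.3, 107.9]
force: [-1.0, 0.2, -0.6]
tcp_pos: [518.3, 125.3, 107.9]
force: [0.2, -0.4, -0.3]
```

```bash
for i in 1; do python3 -m jog '0 0.0005 0 0 0; 0 0 0 0 0' | grep -E 'tcp|force'; done
python3 -m jog '0 0.0005 0 0 0; 0 0 0 0 0' | grep -E 'tcp|force'; python3 look.py 4; python3 - <<'E'
import cv2,numpy as np
c=cv2.imread('pics/scene_4.png')[160:240,200:280]; cv2.imwrite('pics/c5.png',cv2.resize(c,None,fx=7,fy=7,interpolation=cv2.INTER_CUBIC))
E
```

```text
tcp_pos: [518.4, 125.3, 107.6]
force: [-0.8, 0.1, 5.1]
tcp_pos: [518.4, 125.3, 107.5]
force: [-2.7, -0.5, 13.9]
```

View pics/c5.png

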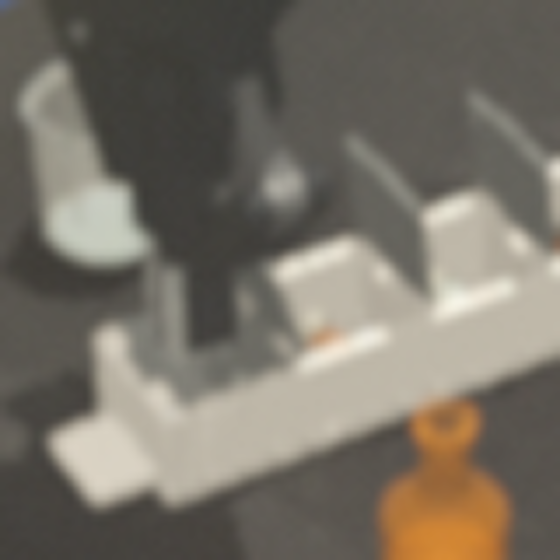

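Contact showed at TCP z ≈ 107.6, where the force climbed to 14 N, so lid 1 is seated. I'll back off right away and aim for TCP z 107.5 on the next lids.

```bash
python3 -m jog '0 -0.006 0 0 0; 0 -0.010 0 0 0; 0 -0.010 0 0 0; 0 0 0 0 0'  | grep -E 'tcp|force'
python3 -m jog '-0.006 0 0 0 0; -0.007 0 0 0 0; -0.007 0.002 0 0 0; -0.007 0.002 0 0 0; -0.006 0.003 0 0 0; -0.004 0.005 0 0 0; -0.003 0.006 0 0 0; -0.001 0.004 0 0 0; 0 0 0 0 0'  | grep -E 'tcp|force'
python3 -c "
from plan import *
o,p,y=st()"; python3 look.py 5; python3 - <<'E'
import cv2,numpy as np
c=cv2.imread('pics/scene_5.png')[130:240,190:310]; cv2.imwrite('pics/c6.png',cv2.resize(c,None,fx=5,fy=5,interpolation=cv2.INTER_CUBIC))
E
```

```text
tcp_pos: [518.8, 125.4, 134.4]
force: [0.6, -0.1, -0.4]
tcp_pos: [534.9, 162.7, 110.2]
force: [-0.6, 0.4, 0.7]
t 7.40 tcp [534.9 162.7 110.2] s -23.2 lat -0.3 tipz(73) 37.2 yaw err -0.003 F [-0.61  0.42  0.74] open -0.1
```

View pics/c6.png

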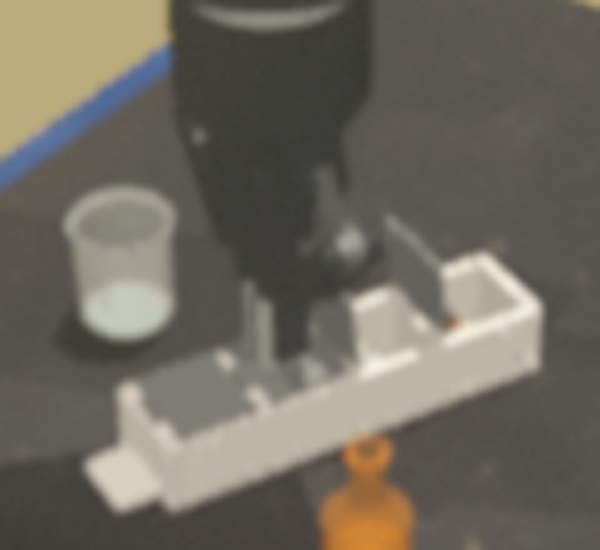

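Lid 1 lies flat and lid 2 is nearly down. Next I'll seat lid 2.

```bash
python3 -m jog '-0.001 0.001 0 0 0; 0 0.001 0 0 0; 0 0 0 0 0' | grep -E 'tcp|force'; python3 -m jog '0 0.0005 0 0 0; 0 0 0 0 0; 0 0 0 0 0' | grep -E 'tcp|force'
```

```text
tcp_pos: [535.5, 163.6, 108.9]
force: [-0.3, 0.4, 0.6]
tcp_pos: [535.5, 163.6, 108.4]
force: [0.2, -0.5, 0.1]
```

```bash
python3 -m jog '0 0.0003 0 0 0; 0 0 0 0 0; 0 0 0 0 0' | grep -E 'tcp|force'
```

```text
tcp_pos: [535.5, 163.7, 108.1]
force: [0.2, 0.3, 0.7]
```

```bash
python3 -m jog '0 0.0004 0 0 0; 0 0 0 0 0' | grep -E 'tcp|force'; python3 -m jog '0 0.0002 0 0 0; 0 0 0 0 0' | grep -E 'tcp|force'
```

```text
tcp_pos: [535.5, 163.7, 107.7]
force: [-0.8, 0.7, -0.1]
tcp_pos: [535.5, 163.7, 107.7]
force: [-1.3, 0.2, 3.9]
```

A light 4 N touch shows lid 2 is seated. On to lid 3.

```bash
python3 -m jog '0 -0.006 0 0 0; 0 -0.010 0 0 0; 0 -0.010 0 0 0; 0 0 0 0 0'  | grep -E 'tcp|force'
python3 -m jog '-0.006 0 0 0 0; -0.007 0 0 0 0; -0.007 0.002 0 0 0; -0.007 0.002 0 0 0; -0.006 0.003 0 0 0; -0.004 0.005 0 0 0; -0.003 0.006 0 0 0; -0.001 0.005 0 0 0; 0 0.0015 0 0 0; 0 0 0 0 0'  | grep -E 'tcp|force'
python3 -c "
from plan import *
o,p,y=st()"; python3 look.py 6; python3 - <<'E'
import cv2,numpy as np
c=cv2.imread('pics/scene_6.png')[130:240,190:310]; cv2.imwrite('pics/c7.png',cv2.resize(c,None,fx=5,fy=5,interpolation=cv2.INTER_CUBIC))
E
```

```text
tcp_pos: [536.1, 163.8, 135.2]
force: [0.4, -0.5, -0.3]
tcp_pos: [552.2, 200.8, 108.7]
force: [0.3, 0.6, 0.2]
t 10.20 tcp [552.2 200.8 108.7] s 18.7 lat -0.7 tipz(73) 35.7 yaw err -0.003 F [0.27 0.62 0.16] open 0.1
```

View pics/c7.png

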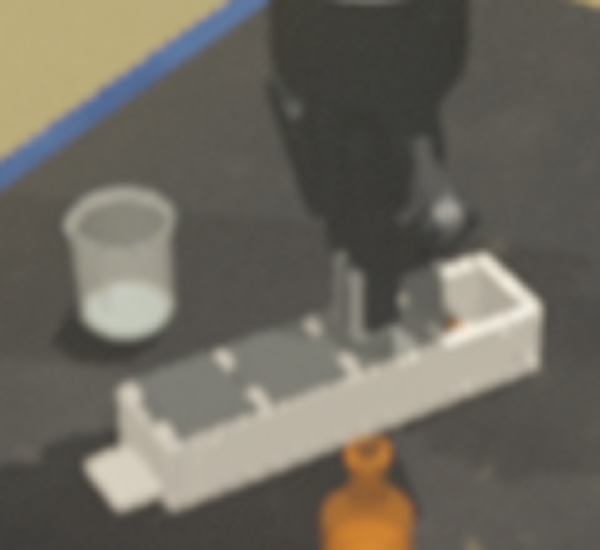

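Lids 1 and 2 are shut, and lid 3 is nearly down under the tips.

```bash
python3 -m jog '-0.001 0.0005 0 0 0; 0 0.0003 0 0 0; 0 0 0 0 0' | grep -E 'tcp|force'; python3 -m jog '0 0.0002 0 0 0; 0 0 0 0 0' | grep -E 'tcp|force'
```

```text
tcp_pos: [552.7, 202.0, 108.3]
force: [1.1, 0.9, -0.0]
tcp_pos: [552.7, 202.0, 108.0]
force: [0.3, 0.8, 0.3]
```

```bash
python3 -m jog '0 0.0002 0 0 0; 0 0 0 0 0' | grep -E 'tcp|force'
```

```text
tcp_pos: [552.7, 202.0, 107.8]
force: [0.4, 0.8, 0.2]
```

```bash
python3 -m jog '0 0.0002 0 0 0; 0 0 0 0 0' | grep -E 'tcp|force'; python3 -m jog '0 0.0002 0 0 0; 0 0 0 0 0' | grep -E 'tcp|force'
```

```text
tcp_pos: [552.7, 202.0, 107.7]
force: [-0.1, 0.2, 2.1]
tcp_pos: [552.7, 202.0, 107.6]
force: [-1.0, -0.6, 5.7]
```

```bash
python3 -m jog '0 -0.006 0 0 0; 0 -0.010 0 0 0; 0 -0.010 0 0 0; 0 0 0 0 0'  | grep -E 'tcp|force'
python3 -m jog '-0.006 0 0 0 0; -0.007 0 0 0 0; -0.007 0.002 0 0 0; -0.007 0.002 0 0 0; -0.006 0.003 0 0 0; -0.004 0.005 0 0 0; -0.003 0.006 0 0 0; -0.001 0.005 0 0 0; 0 0.0015 0 0 0; 0 0 0 0 0'  | grep -E 'tcp|force'
python3 -c "
from plan import *
o,p,y=st()"; python3 look.py 7; python3 - <<'E'
import cv2,numpy as np
c=cv2.imread('pics/scene_7.png')[130:240,190:310]; cv2.imwrite('pics/c8.png',cv2.resize(c,None,fx=5,fy=5,interpolation=cv2.INTER_CUBIC))
E
```

```text
tcp_pos: [553.3, 202.2, 135.2]
force: [0.2, -1.3, -0.4]
tcp_pos: [569.4, 239.1, 108.6]
force: [-0.4, 0.1, 0.3]
t 12.80 tcp [569.4 239.1 108.6] s 60.7 lat -0.8 tipz(73) 35.6 yaw err -0.003 F [-0.43  0.08  0.33] open -0.4
```

View pics/c8.png

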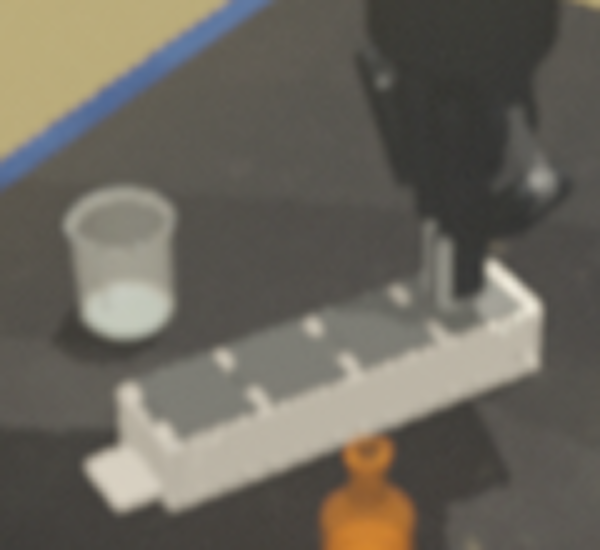

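```bash
python3 -m jog '-0.001 0.0005 0 0 0; 0 0.0003 0 0 0; 0 0 0 0 0' | grep -E 'tcp|force'; python3 -m jog '0 0.0002 0 0 0; 0 0 0 0 0' | grep -E 'tcp|force'
```

```text
tcp_pos: [569.9, 240.3, 108.2]
force: [0.4, -0.6, 0.3]
tcp_pos: [569.9, 240.3, 108.0]
force: [-0.3, -1.3, 0.9]
```

```bash
python3 -m jog '0 0.0002 0 0 0; 0 0 0 0 0' | grep -E 'tcp|force'
```

```text
tcp_pos: [570.0, 240.3, 107.8]
force: [0.1, 0.5, 0.3]
```

```bash
python3 -m jog '0 0.0002 0 0 0; 0 0 0 0 0' | grep -E 'tcp|force'
```

```text
tcp_pos: [570.0, 240.3, 107.7]
force: [-1.6, -0.4, 3.7]
```

All four are down, and lid 4 is seated with about 4 N. I'll lift off, move aside and check from both cameras.

```bash
python3 -m jog '0 -0.006 0 0 0; 0 -0.015 0 0 0; 0 -0.030 0 0 0; 0 -0.040 0 0 0; 0 -0.040 0 0 0; 0 -0.040 0 0 0; -0.02 0 0 0 0; -0.04 0 0.02 0 0; -0.04 0 0.02 0 0; -0.04 0 0.02 0 0'  | grep -E 'tcp|force'; python3 -m jog '-0.04 0 -0.02 0 0; -0.04 0 -0.02 0 0; -0.04 0 -0.02 0 0; -0.03 0 -0.02 0 0; 0 0 0 0 0; 0 0 0 0 0'  | grep -E 'tcp|force|time'; python3 look.py 8; python3 - <<'E'
import cv2,numpy as np
a=cv2.imread('pics/top_8.png')[150:300,160:310];b=cv2.imread('pics/scene_8.png')[140:260,190:310]
cv2.imwrite('pics/c9.png',np.hstack([cv2.resize(a,(400,400),interpolation=cv2.INTER_CUBIC),cv2.resize(b,(400,400),interpolation=cv2.INTER_CUBIC)]))
E
```

```text
tcp_pos: [659.0, 323.8, 280.3]
force: [0.5, 0.4, 0.5]
time: 15.4
tcp_pos: [648.1, 447.0, 278.1]
force: [0.5, -0.9, 1.4]
```

View pics/c9.png

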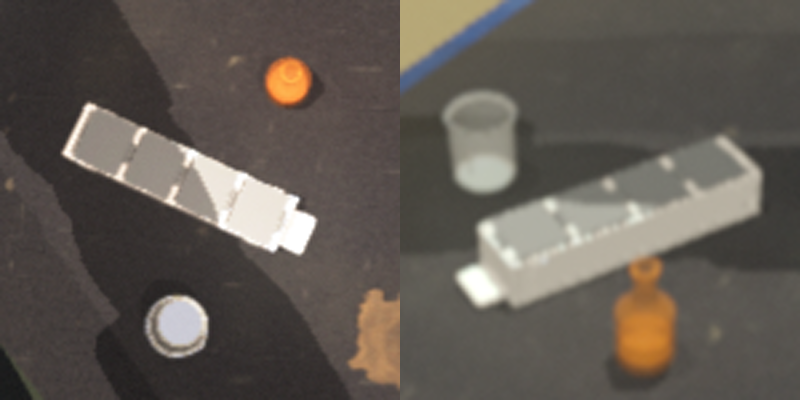

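Both views show four flat grey lids, and the organiser's corners match the first picture. I'll do one numeric check for displacement, then hand in.

```bash
python3 - <<'E'
from geo import *
import fit
r=np.load("reg.npz")
for n in ("top","scene"):
    for q in ("organiser","beaker","dropper"):
        L=regions_of(q,n)
        if L:
            m=L[0]["region"]; o=r[f"{n}_{q}_0"]
            f=lambda m:[int(v) for v in (np.nonzero(m)[1].min(),np.nonzero(m)[1].max(),np.nonzero(m)[0].max())]
            print(n,q,round(L[0]["confidence"],2),"xmin,xmax,ymax before",f(o),"now",f(m))
            if q=="organiser": fit.M[n]=m
from scipy.optimize import minimize
g=lambda p:fit.cost(np.r_[p[:3],p[3:]],)+0
fit_cost=lambda p,ns:sum(np.abs(fit.ren(np.r_[p,0,0,0,0],n)-fit.M[n][fit.OFF[n][1]:fit.OFF[n][1]+100,fit.OFF[n][0]:fit.OFF[n][0]+130]).sum() for n in ns)
p0=np.array([540,180,1.15]); sim=np.vstack([p0]+[p0+d for d in np.diag([8,8,.05])])
for ns in (("top","scene"),("top",),("scene",)):
    s=minimize(fit_cost,p0,args=(ns,),method="Nelder-Mead",options=dict(initial_simplex=sim)); print(ns,s.x.round(3),round(s.fun))
E
```

```text
top organiser 0.64 xmin,xmax,ymax before [185, 277, 244] now [186, 277, 243]
top beaker 0.71 xmin,xmax,ymax before [215, 237, 283] now [215, 237, 282]
top dropper 0.66 xmin,xmax,ymax before [260, 276, 189] now [188, 211, 215]
scene organiser 0.79 xmin,xmax,ymax before [208, 296, 231] now [208, 297, 231]
scene beaker 0.81 xmin,xmax,ymax before [204, 224, 198] now [203, 224, 197]
scene dropper 0.88 xmin,xmax,ymax before [254, 272, 251] now [254, 272, 251]
('top', 'scene') [544.728 185.056   1.167] 292
('top',) [544.443 186.492   1.154] 142
('scene',) [545.306 183.356   1.167] 112
```

```bash
python3 -c "
from plant import *
print(get_obs()['time']); print(sign_off())"
```

```text
15.8
the job is handed in; nothing more can be done
None
```

All four lids are folded down in order, starting behind lid 1 at the lug end, and they looked fully shut when I handed the job in at 15.8 s. I used the closed fingertips for each lid, then lifted off and moved the arm clear.

**Lids:** Both cameras show four flat lids. Each one stopped the fingers at nearly the same height (107.5–107.7 mm at the TCP). I could not measure the lid angles directly.

**Force:** Seating lids 2, 3 and 4 took about 4–6 N. On lid 1 I found the contact height by feel, and one small step too far pressed it to about 14 N for roughly 0.2 s before I backed off. That was firmer than I wanted.

**Nothing displaced:** The organiser's outline is within 1 pixel of where it started, and its refitted position is about 1–2 mm away, which is within the measurement error. The outlines of the beaker (both cameras) and of the bottle (scene camera) also match to within 1 pixel.

**Checks that disagreed:**
- The top-camera detector reported a lid as the amber bottle, so I ignored that reading. The top picture itself shows the bottle where it was.
- The two cameras differ by about 3–4 mm on the organiser's position, both before and after, so that is more likely calibration than movement.

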